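# Park the bottle crate against its rail

## Task

The heavy wooden crate with the two bottles has been left out on the worktop. Push it back into its bay, the low dark U-shaped wooden kerb, until its back is flush against the kerb's rail and it stands between the two cheeks. Push it with the fingers low down near its base, so that it slides upright without rocking; never grip, lift or tip it, and leave the other things where they stand.

Things in the scene. Friction and masses are not known exactly. Their poses are not given: they have to be found in the camera images.
- crate: Light-wood crate with a green and an amber bottle: walls 100 mm deep (x -50 to 50), 150 wide (y), up to 160 mm; caps to 215. Its 24 mm thick base board, as wide, also sticks out 45 mm in front (x -95 to 50). Loose, 0.7 to 0.95 kg, slides under 3 to 7 N, tips if pushed over about 60 mm up. Origin: underside, below the middle of the walls. +x: back face, which goes against the rail.
- bay: Fixed U-shaped kerb of dark wood, 18 mm high. Origin: on the worktop, middle of the rail's inner face. The 20 mm thick rail runs along y; two 20 mm thick cheeks with round ends reach 45 mm from its inner face to -x, 204 mm clear between them. It opens to -x, roughly towards the robot. Parked, the crate's origin is 50 mm to -x of the bay's origin, both x axes parallel.
- spice_jar: Spice jar with a dark cap, 41 mm across, 105 mm tall, loose, behind the middle or left part of the rail; to be left alone. Origin: centre of its underside.
- salt_shaker: Clear and white salt shaker, 44 mm across, 90 mm tall, loose, behind the right part of the rail; to be left alone. Origin: centre of its underside.
- salt_pot: Brown turned wooden salt pot with a lid, 66 mm across, 68 mm tall, loose, right of the bay; to be left alone. Origin: centre of its underside.
- ramekin: Small white ramekin, 61 mm across, 37 mm tall, loose, on the strip in front of the sink; to be left alone. Origin: centre of its underside.
- timer: White kitchen timer with a dark dial, 66 mm across, 48 mm tall, loose, at the front of the worktop left of the sink; to be left alone. Origin: centre of its underside.
- garlic: Garlic bulb, 50 mm across, 48 mm tall, loose, between the sink and the bay, further back; to be left alone. Origin: centre of its underside.

How it is judged:
By the outcome, as a careful person would: the job done as asked, in the order asked, and still so for the second after the job is handed in, with the robot touching nothing.
It also fails if it takes over 40 s, if anything falls off the work surface, if the arm or the gripper's body presses on something with over 40 N, if the wrist force passes 120 N, or if a joint passes its speed limit or range.

## Robot

A 7-joint arm with a two-finger parallel gripper is mounted at the origin on a cart in front of the work surface, level with it; the furniture and walls round the work are solid. World frame = base frame: x ahead of the robot, y to its left, z up, the work surface at z = 0. Lengths are in m, angles in rad, forces in N, time in s.
With the tool pointing down it reaches from about 0.35 to 0.9 m from the base axis. Payload 19.9 kg.
Tool frame: the origin (TCP) lies between the finger pads; the fingertips stand 19 mm ahead of it and the grasp point (between the pads) is the TCP; z points along the fingers, y is the line along which they close (so a half turn about z gives the same grasp; the last joint's range is limited). The gripper opens to 94 mm and grips with 3 to 60 N. Pads are 16 mm wide; open, the fingers measure 119 mm over their backs; the gripper's body (75 mm by 177 mm) begins 78 mm behind the grasp point.
Start: joints at [-1.335, 0.417, -0.01, 1.614, 0.005, 1.111, -0.053], TCP at [0.171, 0.601, 0.224] pointing down, gripper open.
Joint ranges: [-2.81, 2.81], [-0.39, 2.02], [-1.27, 1.25], [0.06, 2.57], [-1.19, 4.33], [0.19, 2], [-2.82, 2.82]. Speed limits (rad/s): [1.89, 1.89, 2.39, 2.39, 3.01, 3.01, 3.01].

## Interface

Orientations are given as a 3x3 rotation matrix whose columns are the frame's x, y, z axes.
In Python, from rig import robot gives the robot as it stands. Calls block until the motion is done:
- robot.move_ptp(position, orientation): joint-space move of the TCP to a pose.
- robot.move_linear(position, velocity=0.15, frame=None, threshold=None): straight line of the TCP; frame=None keeps the orientation; velocity is the mean speed in m/s. With threshold (N) it stops when the force on the tool has changed by that much, and returns True; else False.
- robot.goto_joints(angles): joint-space move.
- robot.gripper_to(opening): finger opening in m; the grip force is fixed at half the most; returns when the fingers have stopped.
- robot.pause(seconds).
- robot.ik(position, orientation): joint angles nearest the present ones, or None.
- robot.get_state(): the state.
- robot.grab_frame(name): name is "scene" or "top"; returns the picture (480x640x3 uint8, red, green, blue); there is no depth.
- robot.camera_info(name): a dict with "fx", "fy", "cx", "cy" (pixels), "rvec" (rotation vector, rad) and "tvec" (3), from world to camera coordinates, as OpenCV has them. Camera axes: x right, y down, z forward; pixel columns grow to the right and rows downward; lengths in m; the calibration is good to about 2 mm. A picture is of the moment at which its call begins. camera_info takes no time and is no camera call.
A pose or a line that the arm cannot do raises robot.PlanningError and nothing moves.
- robot.sign_off(): hands the job in; it is judged then, once.
The state is a dict: "time": time; "qpos": joint angles; "joint_vel": joint speeds; "effort": joint torques, N m; "ee_pos": TCP position; "tool_rot": TCP orientation; "force": force on the tool from outside, world axes, zero at the start; "moment": the same for the moment, N m; "opening": finger opening in m; "grasp_force": force on a finger pad.
Only numpy, scipy, OpenCV 4.12 (cv2) and the standard library are available. Lean on these libraries where they do the work, as an engineer would, in place of code of your own. Each camera call takes 0.05 s, during which the arm holds its last target. There are 200 camera calls.

## Working session

There is one attempt and no reset: what is moved stays moved. The work goes in short steps, each a Python script; the robot and the scene stay as the last script left them, time stands still between calls to the robot, and variables do not carry over. Pictures are saved under pics/ and viewed, at most 10 in all, crops included, and the job is handed in when it is done.

```bash
mkdir -p pics; python3 - <<'E'
from rig import robot
import cv2
for n in("scene","top"):
    cv2.imwrite(f"pics/{n}0.png",robot.grab_frame(n)[:,:,::-1]); print(robot.camera_info(n))
print(robot.get_state())
E
```

```text
{'fx': 444.5449608480764, 'fy': 444.5449608480764, 'cx': 318.3613589047723, 'cy': 239.37097128839162, 'rvec': array([ 2.20980185, -0.57645202,  0.26868174]), 'tvec': array([-0.60120941,  0.12868593,  1.04818058])}
{'fx': 471.19379426078166, 'fy': 471.19379426078166, 'cx': 322.39102597732267, 'cy': 232.62539427918213, 'rvec': array([ 2.26465049, -1.89934436,  0.2154438 ]), 'tvec': array([-0.2876739 ,  0.52799769,  1.44859549])}
{'time': 0.1, 'qpos': array([-1.33548483,  0.41794123, -0.01027509,  1.61409593,  0.004718  ,
        1.11069812, -0.05299705]), 'joint_vel': array([-0.00165529, -0.00263101, -0.00021595, -0.00128288, -0.00062504,
       -0.00029758, -0.00075491]), 'effort': array([ 1.54212885e-03, -8.52577543e+01,  6.41354229e-01, -4.26693463e+01,
       -4.86186391e-02,  1.63211214e-02,  5.55046654e-05]), 'ee_pos': array([0.17075058, 0.60089798, 0.22387874]), 'tool_rot': array([[-9.61929905e-01,  2.73296213e-01, -1.95040829e-04],
       [ 2.73296259e-01,  9.61929279e-01, -1.10294321e-03],
       [-1.13814718e-04, -1.11425799e-03, -9.99999373e-01]]), 'force': array([ 0.42968039, -0.78683645, -0.42947303]), 'moment': array([-0.03800424,  0.03750453,  0.0168088 ]), 'grasp_force': 0.0, 'opening': 0.09408862378787639}
```

View pics/scene0.png

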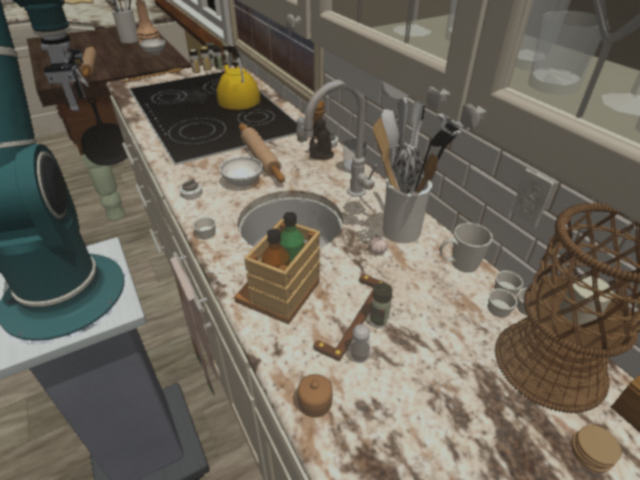

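View pics/top0.png

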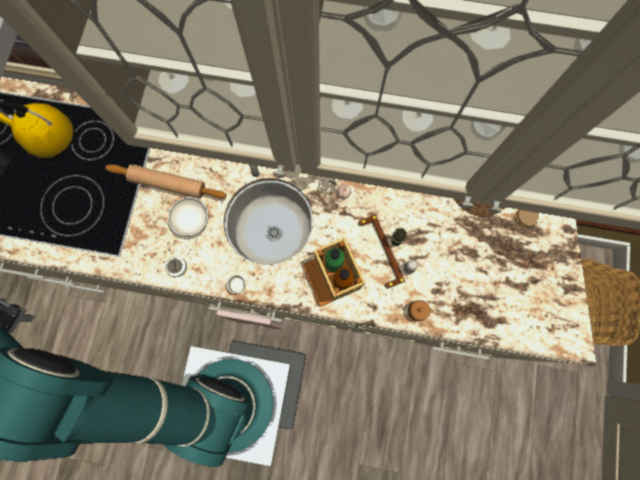

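The scene view shows the crate around (283,270), with the kerb from (330,350) to (372,283), jar at (380,303), shaker at (361,342) and pot at (315,394). In the top view the crate is at (334,272) and the kerb runs from (370,218) to (400,282). I'll zoom in on both.

```bash
cat > h.py <<'E'
import numpy as np, cv2
from rig import robot
def ray(name,uv,z):
    c=robot.camera_info(name);R=cv2.Rodrigues(c["rvec"])[0];o=-R.T@c["tvec"]
    d=R.T@np.array([(uv[0]-c["cx"])/c["fx"],(uv[1]-c["cy"])/c["fy"],1]);return (o+d*(z-o[2])/d[2])
def crop(name,x,y,w,h,s,out,img=None):
    img=robot.grab_frame(name) if img is None else img
    cv2.imwrite(out,cv2.resize(img[y:y+h,x:x+w,::-1],None,fx=s,fy=s,interpolation=cv2.INTER_CUBIC))
def proj(name,P):
    c=robot.camera_info(name);K=np.array([[c["fx"],0,c["cx"]],[0,c["fy"],c["cy"]],[0,0,1]])
    return cv2.projectPoints(np.array(P,float).reshape(-1,3),c["rvec"],c["tvec"],K,None)[0][:,0]
E
python3 - <<'E'
from h import *
crop("top",295,200,130,120,5,"pics/t1.png"); crop("scene",225,215,190,160,4,"pics/s1.png")
E
```

```text
(no output)
```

View pics/t1.png

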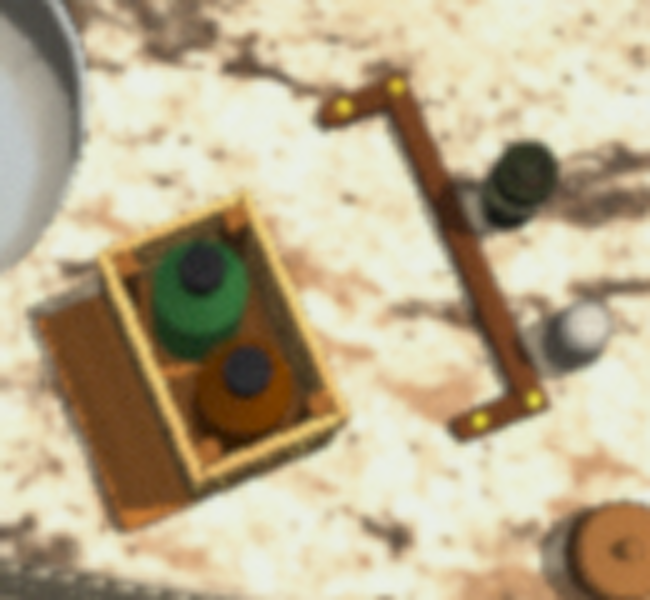

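View pics/s1.png

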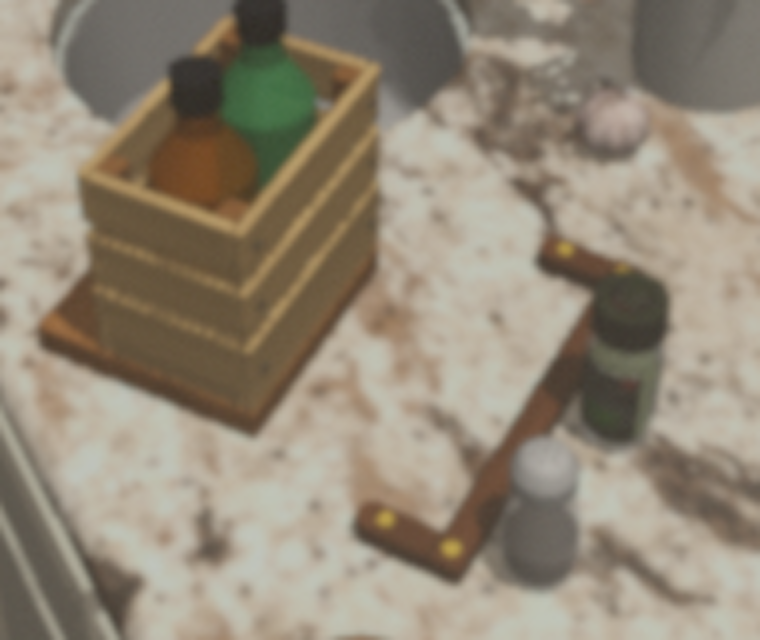

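Top crop: the base board's front corners are at (37,313) and (125,527), and the rim corners at (102,257), (245,197), (347,415) and (200,487). The kerb nails are at (344,107), (397,87), (534,400) and (480,421). In the scene crop the board's right back corner is at (255,428) and the shaker stands just behind the right end of the rail.

```bash
python3 - <<'E'
from h import *
np.set_printoptions(precision=4,suppress=True)
T=lambda p,z:ray("top",(295+(p[0]+.5)/5-.5,200+(p[1]+.5)/5-.5),z)
S=lambda p,z:ray("scene",(225+(p[0]+.5)/4-.5,215+(p[1]+.5)/4-.5),z)
def show(n,v):print(n,*[np.round(x[:2],4) for x in v])
def fit(model,world):
    m=np.array(model,float);w=np.array(world)[:,:2];mc,wc=m.mean(0),w.mean(0)
    H=(m-mc).T@(w-wc);U,_,V=np.linalg.svd(H);R=V.T@np.diag([1,np.linalg.det(V.T@U.T)])@U.T
    t=wc-R@mc;print("pose",t,np.degrees(np.arctan2(R[1,0],R[0,0])),"res mm",np.linalg.norm((m@R.T+t-w),axis=1)*1e3)
Wb=[T((37,313),.024),T((125,527),.024)];show("board",Wb)
Wr=[T(p,.16) for p in((102,257),(245,197),(347,415),(200,487))];show("rim",Wr)
fit([(-.05,.075),(.05,.075),(.05,-.075),(-.05,-.075)],Wr)
fit([(-.095,.075),(-.095,-.075),(-.05,.075),(.05,.075),(.05,-.075),(-.05,-.075)],Wb+Wr)
Sb=[S((40,335),.024),S((255,422),.024),S((376,262),.024)];fit([(-.095,-.075),(.05,-.075),(.05,.075)],Sb)
Sr=[S(p,.16) for p in((82,177),(243,232),(380,68))];fit([(-.05,-.075),(.05,-.075),(.05,.075)],Sr)
N=[T(p,.018) for p in((344,107),(397,87),(534,400),(480,421))];show("nailsT",N)
N2=[S(p,.018) for p in((566,249),(451,548),(385,519))];show("nailsS",N2)
m=[(-.034,.112),(.01,.112),(.01,-.112),(-.034,-.112)]
fit(m,N)
fit([m[0],m[2],m[3]],N2)
for n,p,z in(("jar",(530,170),.105),("shaker",(585,325),.09),("pot",(625,550),.068)):show(n,[T(p,z)])
show("sink edge",[T((80,100),0),T((60,230),0)])
E
```

```text
board [ 0.4702 -0.1419] [ 0.345  -0.2221]
rim [ 0.4884 -0.1839] [ 0.5389 -0.2613] [ 0.421  -0.3412] [ 0.365  -0.2639]
pose [ 0.4533 -0.2626] -56.16081523154976 res mm [4.7036 4.6458 5.1698 2.0836]
pose [ 0.4552 -0.2624] -57.331679621712944 res mm [3.1637 4.2963 5.075  6.9089 4.283  3.1197]
pose [ 0.4528 -0.2704] -57.54273368998288 res mm [3.8975 5.8293 7.4529]
pose [ 0.4569 -0.263 ] -55.88808778714054 res mm [3.5221 4.0581 2.7636]
nailsT [ 0.6423 -0.3164] [ 0.662  -0.3489] [ 0.4711 -0.467 ] [ 0.4516 -0.4347]
nailsS [ 0.6435 -0.3158] [ 0.4725 -0.4657] [ 0.4521 -0.4338]
pose [ 0.5631 -0.4019] -58.247832440926786 res mm [2.9898 3.0422 3.1443 3.1943]
pose [ 0.5647 -0.4025] -59.09396141289278 res mm [0.2206 3.1499 3.0955]
jar [ 0.5989 -0.4328]
shaker [ 0.5113 -0.4816]
pot [ 0.3814 -0.5276]
sink edge [ 0.6212 -0.1419] [ 0.5314 -0.1449]
```

```bash
cat >> h.py <<'E'
def Rd(deg,flip=1):
    a=np.radians(deg);x=np.array([np.cos(a),np.sin(a),0])*flip;z=np.array([0,0,-1.]);return np.c_[x,np.cross(z,x),z]
E
python3 - <<'E'
from h import *
np.set_printoptions(precision=4,suppress=True)
a=np.radians(-57.2);d=np.array([np.cos(a),np.sin(a),0])
C=np.array([.4545,-.263,0]);P=C-d*(.095+.008+.045)
best=[]
for f in(1,-1):
    q=[robot.ik(p,Rd(-57.2,f)) for p in(P+[0,0,.25],P+[0,0,.028],P+d*.16+[0,0,.028])]
    print(f,q)
    if all(x is not None for x in q): best.append((max(abs(x[6]) for x in q),f))
f=min(best)[1];R=Rd(-57.2,f)
robot.move_ptp(P+[0,0,.25],R)
robot.move_linear(P+[0,0,.07],velocity=.12); print(robot.move_linear(P+[0,0,.028],velocity=.06,threshold=8))
s=robot.get_state();print(f,s["time"],s["ee_pos"],s["force"])
print(robot.move_linear(P+d*.06+[0,0,.028],velocity=.02,threshold=2.5))
s=robot.get_state();print(s["time"],s["ee_pos"],s["force"],(s["ee_pos"]-P)@d)
crop("top",295,200,130,120,5,"pics/t2.png")
E
```

```text
1 [array([ 0.8424, -0.0135, -0.5546,  2.0849, -0.0081,  1.0682, -2.2773]), array([-0.6039,  0.6609,  1.0809,  2.3157, -0.9534,  0.7265, -1.3852]), array([-0.3059,  0.8734,  1.0778,  1.9946, -0.9972,  0.9338, -1.2567])]
-1 [array([-0.9622, -0.1729,  1.1555,  2.126 ,  0.1783,  1.0925,  0.6774]), array([-0.229 ,  0.4252,  0.5843,  2.3071, -0.4736,  0.5223,  1.3036]), array([ 0.0576,  0.5994,  0.5305,  1.9846, -0.4712,  0.6801,  1.4583])]
False
-1 5.4083 [ 0.3744 -0.1387  0.0282] [ 0.0041 -0.0665  0.7619]
True
7.35 [ 0.3973 -0.1744  0.0278] [ 0.439   0.8088 -0.1836] 0.04250581535594654
```

View pics/t2.png

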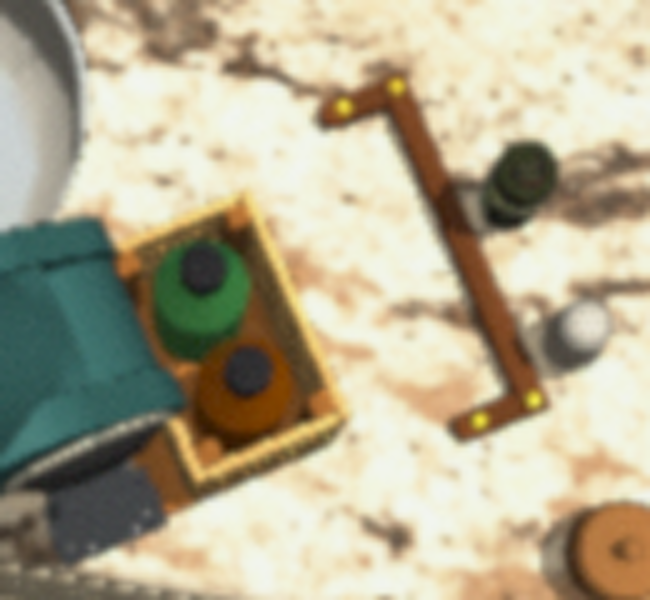

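The fingers touch the board edge where I predicted. Next is about 70 mm of push, angled to centre the crate in the bay, then a check.

```bash
python3 - <<'E'
from h import *
np.set_printoptions(precision=4,suppress=True)
s=robot.get_state();p=s["ee_pos"];t=np.array([.4811,-.2692,.028])
print(robot.move_linear(p+(t-p)*.58,velocity=.04,frame=Rd(-58,-1),threshold=25))
s=robot.get_state();print(s["time"],s["ee_pos"],s["force"])
crop("top",295,200,130,120,5,"pics/t3.png"); crop("scene",225,215,190,160,4,"pics/s3.png")
E
```

```text
False
9.3917 [ 0.4458 -0.2293  0.028 ] [-1.6982  1.7761 -1.5654]
```

View pics/t3.png

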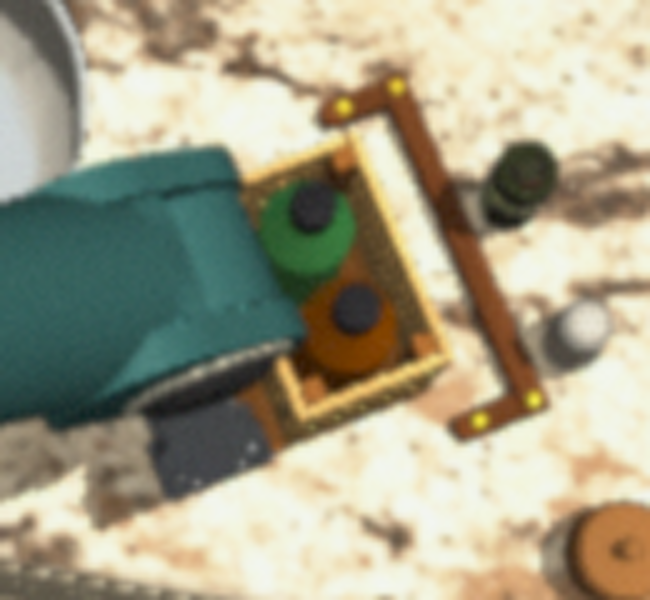

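View pics/s3.png

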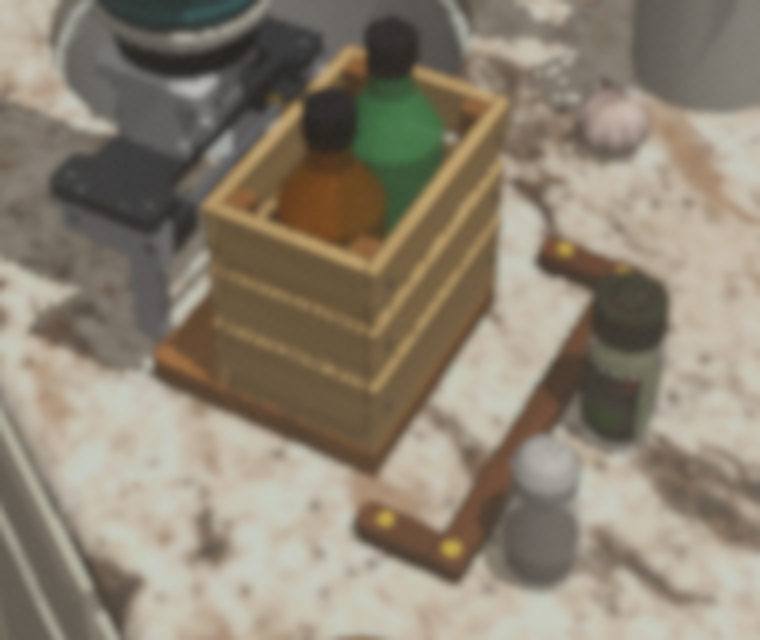

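Top crop: the rim corners are now at about (350,135), (452,356) and (305,418). In the scene crop the board's back corners are at (373,465) and (493,298), and the crate slides upright. Next I'll work out its pose relative to the bay.

```bash
python3 - <<'E'
from h import *
np.set_printoptions(precision=4,suppress=True)
T=lambda p,z:ray("top",(295+(p[0]+.5)/5-.5,200+(p[1]+.5)/5-.5),z)
S=lambda p,z:ray("scene",(225+(p[0]+.5)/4-.5,215+(p[1]+.5)/4-.5),z)
B=np.array([.5613,-.3995]);R=Rd(-58.4)[:2,0];Y=np.array([-R[1],R[0]])
f=lambda n,P:print(n,[(round(float((q[:2]-B)@R*1e3),1),round(float((q[:2]-B)@Y*1e3),1)) for q in P])
f("rim now T",[T(p,.16) for p in((350,135),(452,356),(305,418))])
f("rim now S",[S(p,.16) for p in((206,207),(373,272),(506,101))])
f("board now S",[S(p,.024) for p in((155,362),(373,463),(493,292))])
f("nails",[T(p,.018) for p in((344,107),(397,87),(534,400),(480,421))])
f("rail inner edge T",[T(p,.018) for p in((391,117),(502,374))])
f("tcp",[robot.get_state()["ee_pos"]])
E
```

```text
rim now T [(-56.7, 65.4), (-52.6, -79.6), (-146.6, -81.5)]
rim now S [(-146.9, -81.8), (-51.9, -80.7), (-52.0, 65.3)]
board now S [(-188.9, -84.5), (-48.7, -86.7), (-48.4, 55.4)]
nails [(-28.3, 112.6), (9.7, 112.3), (10.2, -112.2), (-27.5, -111.9)]
rail inner edge T [(-2.1, 94.8), (-2.2, -89.2)]
tcp [(-205.5, -9.2)]
```

```bash
python3 - <<'E'
from h import *
np.set_printoptions(precision=4,suppress=True)
B=np.array([.5613,-.3995,.028]);R=Rd(-58.4)[:,0];Y=np.array([-R[1],R[0],0])
W=lambda x,y:B+x*R+y*Y
F=Rd(-58.4,-1)
print(robot.move_linear(W(-.166,-.001),velocity=.04,frame=F,threshold=25))
s=robot.get_state();print(s["time"],s["ee_pos"],s["force"])
print(robot.move_linear(W(-.140,-.001),velocity=.015,threshold=12))
s=robot.get_state();print(s["time"],s["ee_pos"],s["force"],s["force"]@R,(s["ee_pos"]-B)@R)
crop("top",295,200,130,120,5,"pics/t4.png"); crop("scene",225,215,190,160,4,"pics/s4.png")
E
```

```text
False
10.65 [ 0.4737 -0.2588  0.0282] [-1.0844  0.2552 -0.4028]
True
11.5833 [ 0.4791 -0.2676  0.0276] [ 0.104  -0.4172  0.0076] 0.4098182566306745 -0.155388319405827
```

View pics/t4.png

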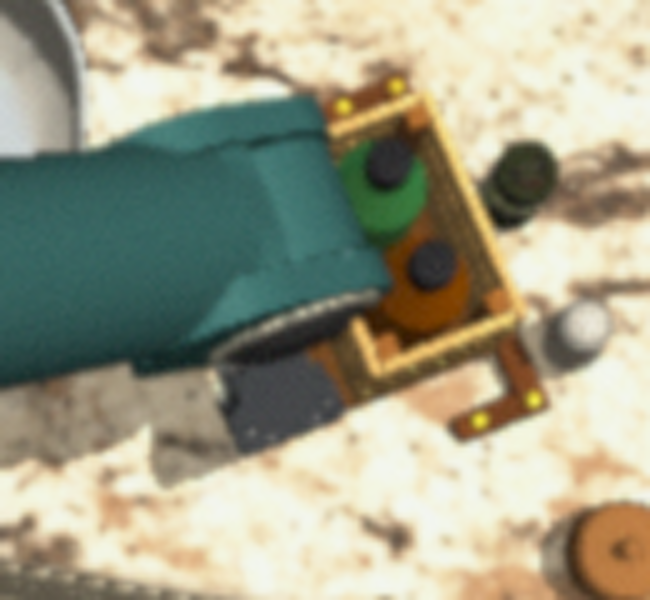

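View pics/s4.png

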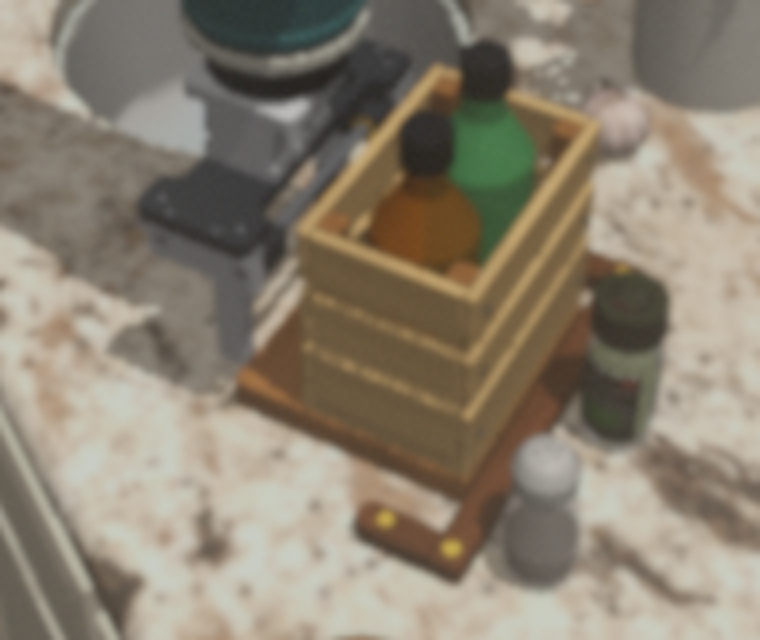

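Both views show the crate between the cheeks, with its board's right back corner at (460,490) in the scene crop, right against the rail. I'll check it is square and press a little further.

```bash
python3 - <<'E'
from h import *
np.set_printoptions(precision=4,suppress=True)
T=lambda p,z:ray("top",(295+(p[0]+.5)/5-.5,200+(p[1]+.5)/5-.5),z)
S=lambda p,z:ray("scene",(225+(p[0]+.5)/4-.5,215+(p[1]+.5)/4-.5),z)
B=np.array([.5613,-.3995,.028]);R=Rd(-58.4)[:,0];Y=np.array([-R[1],R[0],0])
f=lambda n,P:print(n,[(round(float((q-B)@R*1e3),1),round(float((q-B)@Y*1e3),1)) for q in P])
f("rim T",[T(p,.16) for p in((427,93),(522,310),(378,375))])
f("rim S",[S(p,.16) for p in((300,232),(470,302),(601,124))])
W=lambda x,y:B+x*R+y*Y
y=(robot.get_state()["ee_pos"]-B)@Y
for x in(-.154,-.152,-.150,-.148):
    h=robot.move_linear(W(x,y),velocity=.01,threshold=18);s=robot.get_state()
    print(h,s["time"],x,(s["ee_pos"]-B)@R,s["force"],"Fn",s["force"]@R,"Mz",s["moment"][2])
    if h or abs(s["force"]@R)>14:break
crop("top",295,200,130,120,5,"pics/t5.png")
E
```

```text
rim T [(-3.6, 72.4), (-3.6, -69.6), (-97.3, -74.0)]
rim S [(-96.7, -74.2), (-2.4, -75.6), (-0.0, 72.7)]
False 12.0083 -0.154 -0.15511493965938025 [-3.6248  5.1955  0.1328] Fn -6.324450422453731 Mz 0.19433998938321634
True 12.225 -0.152 -0.15527478802243586 [-0.3864 -0.1213  0.0454] Fn -0.09914978603284702 Mz -0.032975111014120935
```

The crate is against the rail. To make sure it is flush at both ends, I'll close the fingers and nudge gently near each end of the board.

```bash
python3 - <<'E'
from h import *
np.set_printoptions(precision=4,suppress=True)
B=np.array([.5613,-.3995,.028]);R=Rd(-58.4)[:,0];Y=np.array([-R[1],R[0],0])
W=lambda x,y,z=0:B+x*R+y*Y+np.array([0,0,z])
robot.move_linear(W(-.168,-.001),velocity=.05);robot.gripper_to(0.0)
for y in(.05,-.05):
    robot.move_linear(W(-.168,y),velocity=.1)
    h=robot.move_linear(W(-.147,y),velocity=.015,threshold=12);s=robot.get_state()
    print(h,s["time"],(s["ee_pos"]-B)@R)
    robot.move_linear(W(-.168,y),velocity=.05)
robot.move_linear(W(-.21,0),velocity=.1);robot.move_linear(W(-.22,0,.2),velocity=.15)
robot.move_linear(W(-.36,.05,.22),velocity=.15)
print(robot.get_state()["time"])
a=robot.grab_frame("top")[200:320,295:425,::-1];b=robot.grab_frame("scene")[215:335,260:390,::-1]
cv2.imwrite("pics/f.png",cv2.resize(np.hstack([a,b]),None,fx=3,fy=3,interpolation=cv2.INTER_CUBIC))
E
```

```text
True 15.65 -0.15531408816023656
True 18.1167 -0.1549418245522447
21.9583
```

View pics/f.png

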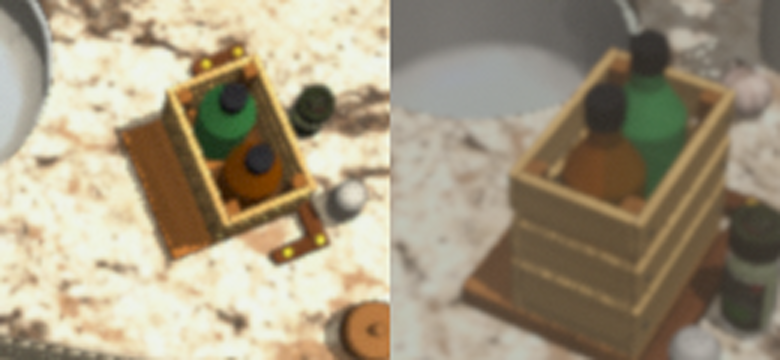

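The last view shows the crate upright between the cheeks and against the rail. The jar, shaker and pot haven't moved, and the gripper is clear.

```bash
python3 -c "
from rig import robot
print(robot.sign_off())"
```

```text
the job is handed in; nothing more can be done
None
```

The crate is back in its bay, upright between the cheeks with its back against the rail; nothing else was touched as far as the pictures show, and I handed the job in at about 22 s.

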